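# Pack the toy castle set

## Task

Pack the wooden castle set into its plywood box: the square tower, the little house and the peg doll must all end up standing upright in a row, flat on the floor of the box. The tower is already in the box but stands where the other two will not fit beside it, so shift it along to make room. Leave the box standing flat on the bench and leave the glue bottle, the tin and the mallet alone.

Things in the scene. Friction and masses are not known exactly. Their poses are not given: they have to be found in the camera images.
- toybox: loose open plywood box, 174 x 68 x 40 mm high outside, 0.9 kg, walls and floor 6 mm thick, so 162 x 56 mm inside and 34 mm deep. Origin: centre of its underside; x along its length, y across, z up. It may lie at any yaw.
- tower: square wooden castle tower, 44 x 44 mm, plain sides to 72 mm, with four corner battlements to 86 mm, standing loose in the box at the start, 20 to 40 mm short of the box's +x end wall and up to 0.12 rad askew. Origin: centre of its underside; z up, x and y square to its sides.
- house: wooden toy house, 58 mm long (its x) by 48 mm (its y); upright walls to 66 mm, then a pitched roof whose ridge runs along its y, 94 mm high in all; the small door and window are on the two x faces. The 48 mm way fits across the box, the 58 mm way does not. Starts standing on the bench to one side of the box. Origin: centre of its underside, z up.
- doll: round wooden peg doll with a ball head: straight cylinder body 46 mm in diameter to 68 mm, head 30 mm in diameter, 99 mm high in all. Starts standing on the bench on the other side of the box. Origin: centre of its underside, z up.
- glue: bystander: white glue bottle, 56 mm in diameter, 150 mm high, standing; origin: centre of its underside
- tin: bystander: steel tin, 80 mm in diameter, 85 mm high, standing; origin: centre of its underside
- mallet: bystander: wooden joiner's mallet lying down, head 55 x 100 x 65 mm high, handle sticks out 150 mm along its x at 32 mm height; origin: centre of the head's underside
There are look-alikes about, which are no part of the job. What is shaped like the house but blue is not meant.

How it is judged (in metres and radians):
At the end, for the whole second after the job is handed in: All three stand in the box at rest (< 0.02 m/s), tilt < 0.1 rad, underside 2-10 mm above the box underside; in the box frame |x| of tower, house, doll < 63, 56, 62 mm, |y| < 10 mm. Box at rest, level within 0.05 rad, underside < 6 mm above the bench (x of tower in the frame of toybox between -0.063 and 0.063 m and y of tower in the frame of toybox between -0.01 and 0.01 m and z of tower in the frame of toybox between 0.002 and 0.01 m and angle between each of tower, house, doll's own z axis and vertical below 0.1 rad and linear speed of each of tower, house, doll, toybox below 0.02 m/s and x of house in the frame of toybox between -0.056 and 0.056 m and y of house in the frame of toybox between -0.01 and 0.01 m and z of house in the frame of toybox between 0.002 and 0.01 m and x of doll in the frame of toybox between -0.062 and 0.062 m and y of doll in the frame of toybox between -0.01 and 0.01 m and z of doll in the frame of toybox between 0.002 and 0.01 m and angle between toybox's own z axis and vertical below 0.05 rad and height (world z) of toybox below 0.006 m); the robot touches nothing.
It fails at once if the glue bottle is moved more than 30 mm (distance of glue from where it was at the start of the episode above 0.03 m).
It fails at once if the tin is moved more than 30 mm (distance of tin from where it was at the start of the episode above 0.03 m).
It fails at once if the mallet is moved more than 30 mm (distance of mallet from where it was at the start of the episode above 0.03 m).
It also fails if it takes over 64 s, if anything falls off the work surface, if the arm or the gripper's body presses on something with over 40 N, if the wrist force passes 120 N, or if a joint passes its speed limit or range.

## Robot

A 6-joint arm with a two-finger parallel gripper is mounted at the origin on the work surface. World frame = base frame: x ahead of the robot, y to its left, z up, the work surface at z = 0. Lengths are in m, angles in degrees, forces in N, time in s.
With the tool pointing down it reaches from about 0.3 to 0.825 m from the base axis. Payload 5.4 kg.
Tool frame: the origin (TCP) lies between the finger pads; the fingertips stand 8 mm ahead of it and the grasp point (between the pads) lies 11 mm behind it; z points along the fingers, y is the line along which they close (so a half turn about z gives the same grasp; the last joint's range is limited). The gripper opens to 92 mm and grips with 3 to 60 N. Pads are 20 mm wide; open, the fingers measure 128 mm over their backs; the gripper's body (75 mm by 189 mm) begins 69 mm behind the grasp point.
Start: joints at [61.415, 9.076, 91.501, -0, 79.423, -12.038], TCP at [0.164, 0.551, 0.223] pointing down, gripper open.
Joint ranges: [-166.64, 166.64], [-54.1, 131.32], [10.49, 154.53], [-73.88, 253.88], [9.74, 151.15], [-171.62, 171.62]. Speed limits (degrees/s): [147.25, 147.25, 180, 180, 180, 180].

## Interface

Orientations are given as [roll, pitch, yaw] about the fixed x, y, z axes, in that order (R = Rz(yaw) Ry(pitch) Rx(roll)).
In Python, from bench import telemetry, optics, job gives the robot as it stands.
- The arm moves only by the tool step_arm, never from a script. Its arguments are lists of equal length, an entry for each row: "dp": the shift along the tool's x, y, z in mm, a list of three; "twist": the turn about the tool's z in degrees. A call has 1 to 10 rows; each row shifts and turns the commanded pose from where the row before left it, along the tool's axes as they then stand; what a row does not reach is not made up. A row lasts 1/12 s, in which the tool goes at most 41.7 mm and 7.16 degrees, less where a joint would pass 70% of its speed; a pose out of reach is approached as far as the arm can. A call with a gripper value outside its range is refused whole. "hand" is the closure, from -1 (fully open) to 1 (shut), set as the call begins (left out, the last holds). The fingers move at their own pace and stop on an object; "force" is the grip in N (left out, the last holds). Time passes only in rows, so rows that do not move let the fingers close. It gives the time, the measured TCP pose, the force, the opening and the grip force at its end, in the units of the state.
- telemetry.state(): the state, without advancing time (a new reading comes with each control period).
- optics.get_image(name): name is "scene" or "top" or "wrist"; returns (picture, depth): 400x640x3 uint8, red, green, blue; 400x640 float32, m along the optical axis (not along the pixel's ray), 0 where there is no reading.
- optics.camera_model(name): a dict with "K" (3x3 intrinsics, pixels), "R" (3x3) and "t" (3): a world point X has camera coordinates R X + t. Camera axes: x right, y down, z forward; pixel columns grow to the right and rows downward; lengths in m; the calibration is good to about 2 mm. The wrist camera is an equidistant fisheye: a pixel r from the principal point sees the ray r / f radians off the axis. A picture is of the moment at which its call begins: read the wrist's pose just before it. camera_model takes no time and is no camera call; for the wrist camera it gives the pose at the moment of the call.
- job.job_done(): hands the job in; it is judged then, once.
Trained networks look in the newest picture that a camera, given by its name, has taken for a name from the list of things; names that differ only in an ending like _2 or _b are one class to them, and where a whole thing is asked for, a point or a joint stands for the part that bears it (a point fixed in the world has none). Each returns a list of dicts, best first, with "p" (0 to 1); they miss things now and then, are a little off and sometimes report something else, mostly with a low value. They report only what shows in the picture. A call takes as long as a camera call. They do not tell look-alikes from the thing itself.
- optics.spot_in(camera, target): "uv" ([column, row] in pixels, amid what is visible of it).
- optics.spot_point(camera, target): "uv" ([column, row] in pixels: a listed point, or the origin of a listed thing).
The state is a dict: "time": time; "joint_pos": joint angles; "joint_velocities": joint speeds; "tau": joint torques, N m; "position": TCP position; "orientation": TCP orientation; "force": force on the tool from outside, world axes, zero at the start; "torque": the same for the moment, N m; "grip_width": finger opening in m; "gripper_force": force on a finger pad.
Only numpy, scipy, OpenCV 4.12 (cv2) and the standard library are available. Lean on these libraries where they do the work, as an engineer would, in place of code of your own. Each camera call takes 0.05 s, during which the arm holds its last target. There are 200 camera calls.

## Working session

There is one attempt and no reset: what is moved stays moved. The work goes in short steps, Python scripts to look and compute and a tool call to move; the robot and the scene stay as the last step left them, time stands still between calls to the robot, and variables do not carry over. Pictures are saved under pics/ and viewed, at most 10 in all, crops included, and the job is handed in when it is done.

Besides the shell and the picture viewer there is one more tool, called as name([rows], argument=value, ...), one row to a line, values as JSON. step_arm: Moves the arm, as the interface text tells. Its arguments: {"type":"object","properties":{"dp":{"type":"array"},"twist":{"type":"array"},"hand":{"type":"number"},"force":{"type":"number"}},"required":["dp","twist"]}

```bash
mkdir -p pics; cat > h.py <<'E'
import numpy as np, cv2
from bench import telemetry, optics, job
def cloud(name):
    im,d=optics.get_image(name); m=optics.camera_model(name)
    K,R,t=[np.array(m[k]) for k in("K","R","t")]
    v,u=np.mgrid[0:400,0:640]
    P=np.stack([(u-K[0,2])/K[0,0]*d,(v-K[1,2])/K[1,1]*d,d],-1)
    W=(P-t.reshape(3))@R
    W[d==0]=np.nan
    return im,W
E
python3 - <<'E'
from h import *
for n in("top","scene"):
    im,W=cloud(n); cv2.imwrite(f"pics/{n}0.png",im[:,:,::-1]); np.save(n+"W.npy",W); np.save(n+"I.npy",im)
    for o in("toybox","tower","house","doll","glue","tin","mallet"):
        r=optics.spot_in(n,o)
        for q in r[:3]:
            u,v=map(int,q["uv"]); print(n,o,q["uv"],round(q["p"],2),W[v,u].round(3))
print(telemetry.state())
E
```

```text
top toybox [286.4, 213.4] 0.63 [ 0.54  -0.02   0.005]
top tower [271.5, 207.8] 0.67 [0.553 0.013 0.08 ]
top house [388.6, 202.4] 0.88 [ 0.568 -0.27   0.091]
top house [382.2, 248.8] 0.61 [ 0.458 -0.257  0.087]
top doll [162.4, 232.7] 0.75 [0.489 0.274 0.085]
top glue [211.7, 126.2] 0.64 [0.746 0.159 0.1  ]
top tin [476.7, 253.9] 0.82 [ 0.448 -0.483  0.085]
top tin [309.2, 118.8] 0.24 [ 0.775 -0.077  0.065]
top mallet [308.9, 117.6] 0.76 [ 0.778 -0.074  0.065]
top mallet [270.2, 209.5] 0.45 [0.548 0.015 0.078]
scene toybox [330.4, 192.6] 0.6 [ 0.509 -0.012  0.005]
scene tower [344.9, 182.1] 0.88 [0.571 0.006 0.075]
scene house [262.0, 215.4] 0.87 [ 0.598 -0.284  0.059]
scene glue [420.6, 199.4] 0.67 [0.767 0.154 0.081]
scene tin [176.9, 210.5] 0.88 [ 0.478 -0.506  0.073]
scene mallet [351.6, 235.8] 0.64 [ 0.78  -0.089  0.043]
scene mallet [178.2, 209.5] 0.29 [ 0.477 -0.5    0.074]
{'time': 0.8, 'joint_pos': array([ 6.14148092e+01,  9.07374816e+00,  9.15000774e+01, -2.26243680e-04,
        7.94235878e+01, -1.20370722e+01]), 'joint_velocities': array([-0.03455609,  0.02712759,  0.04736598, -0.04127372, -0.07895955,
        0.03384618]), 'tau': array([ 3.77179067e-04, -3.85530210e+01, -3.22359073e+01,  7.02450145e-02,
        3.02785810e-02,  7.18682458e-06]), 'position': array([0.16378328, 0.55117516, 0.22263105]), 'orientation': array([1.79997517e+02, 7.56941392e-04, 1.63451923e+02]), 'force': array([ 0.57170592, -0.3950359 , -0.42149607]), 'torque': array([-0.01221335,  0.0131852 ,  0.01599921]), 'gripper_force': 0.0, 'grip_width': 0.09188674162233501}
```

View pics/top0.png

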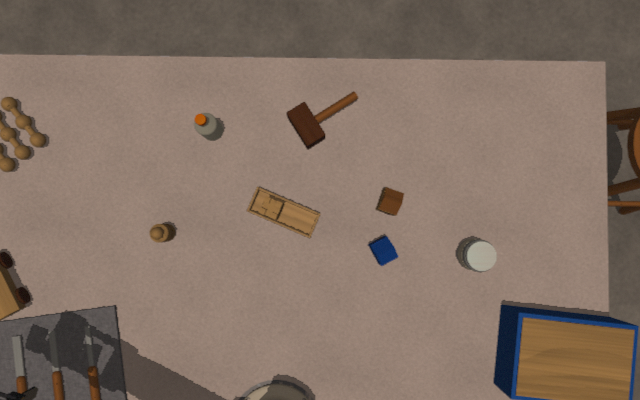

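View pics/scene0.png

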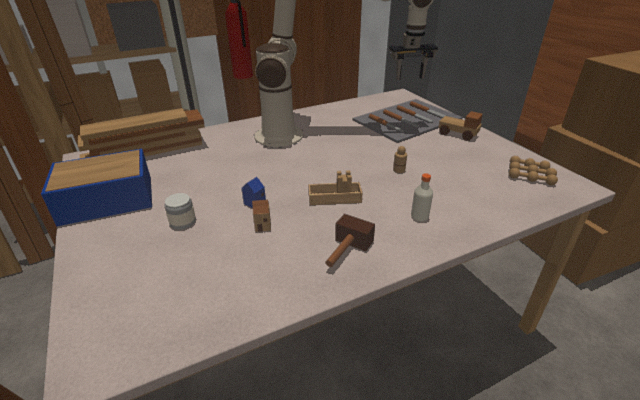

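The top view shows the box at about (283,212) with the tower near (268,207). The brown house is at (390,201), the blue look-alike at (383,250) and the doll at (162,232). Next I fit poses to the depth clouds.

```bash
python3 - <<'E'
from h import *
def rect(p):
    c,s,a=cv2.minAreaRect((p[:,:2]*1000).astype(np.float32)); 
    if s[0]<s[1]: s=s[::-1];a+=90
    return np.round(c,1),np.round(s,1),round((a+90)%180-90,1),len(p)
for n in("top","scene"):
    W=np.load(n+"W.npy").reshape(-1,3)
    def sel(c,r,z0,z1):
        k=(np.hypot(W[:,0]-c[0],W[:,1]-c[1])<r)&(W[:,2]>z0)&(W[:,2]<z1); return W[k]
    print(n,"table z",np.nanmedian(sel((.6,.1),.03,-1,1)[:,2]))
    for nm,c,r,z0,z1 in[("box",(.54,-.015),.12,.034,.046),("tower68+",(.55,.013),.06,.06,.1),("tower side",(.55,.013),.06,.05,.068),
      ("house all",(.568,-.27),.055,.02,.12),("house top",(.568,-.27),.055,.085,.12),("blue",(.458,-.257),.055,.02,.12),("doll",(.489,.274),.05,.02,.12),("doll head",(.489,.274),.05,.075,.12),("doll body",(.489,.274),.05,.02,.066)]:
        p=sel(c,r,z0,z1)
        if len(p)>4: print(nm,*rect(p),"mean",p.mean(0).round(4))
E
```

```text
top table z -0.0009356234702602961
box [541.9 -12.8] [174.   67.8] 67.6 421 mean [ 0.542  -0.0112  0.039 ]
tower68+ [551.6  14.5] [45.  43.8] 68.2 348 mean [0.5514 0.014  0.0829]
tower side [543.7  -5.9] [42.2  1.2] -21.5 13 mean [ 0.5445 -0.0062  0.0605]
house all [ 571.8 -279.1] [58.6 47.9] -19.6 532 mean [ 0.5706 -0.2763  0.0746]
house top [ 572.  -279.7] [46.3 20.2] 71.5 125 mean [ 0.5718 -0.2794  0.09  ]
blue [ 449.6 -263.1] [58.6 48.2] 28.4 527 mean [ 0.4511 -0.2602  0.0748]
doll [486.8 288.3] [45.7 45.2] -30.8 368 mean [0.4872 0.2816 0.0709]
doll head [486.5 287.6] [29.  27.1] 1.9 129 mean [0.4868 0.2859 0.0924]
doll body [486.8 288.2] [45.6 45.1] -31.2 115 mean [0.4879 0.2747 0.0478]
scene table z -0.0009119917016356407
box [542.  -12.5] [173.9  76.9] 68.4 295 mean [ 0.5494 -0.0164  0.0392]
tower68+ [553.   14.5] [49.5 44.5] -21.7 202 mean [0.5601 0.0117 0.0807]
tower side [567.2   5.2] [46.9 20.1] 46.2 70 mean [0.5686 0.0066 0.0589]
house all [ 575.1 -280.1] [58.4 47.7] -18.8 436 mean [ 0.5904 -0.285   0.0621]
house top [ 576.6 -281.4] [44.6 17. ] 63.7 77 mean [ 0.5756 -0.281   0.09  ]
blue [ 449.  -262.7] [62.7 52.7] 30.5 444 mean [ 0.4624 -0.2652  0.0611]
doll [492.1 283.8] [45.9 42.2] 43.0 246 mean [0.4968 0.2811 0.0591]
doll head [490.3 285.6] [27.2 19.8] 33.3 56 mean [0.4926 0.2845 0.089 ]
doll body [497.8 281.8] [45.7 31.4] 55.6 141 mean [0.4991 0.2792 0.0432]
```

step_arm([
  [0,0,5],
  [0,0,5],
  [0,0,5],
  [0,0,5],
  [0,0,5],
  [0,0,5],
  [0,0,5],
  [0,0,5],
  [0,0,5],
  [0,0,5],
], twist=[7,7,7,7,7,7,7,7,7,7], hand=-1, force=25)

```text
time: 1.63
position: [0.1638, 0.5512, 0.1724]
orientation: [180.0, -0.0, 93.1]
force: [-0.7, -0.3, -0.6]
grip_width: 0.0919
gripper_force: 0.0
```

step_arm([
  [0,0,0],
  [0,0,0],
  [0,0,0],
  [0,0,0],
  [-10.2,33.2,0],
  [-10.2,33.2,0],
  [-10.2,33.2,0],
  [-10.2,33.2,0],
  [-10.2,33.2,0],
  [-10.2,33.2,0],
], twist=[6.4,6.4,6.4,6.4,0,0,0,0,0,0])

```text
time: 2.47
position: [0.3263, 0.4182, 0.1728]
orientation: [180.0, -0.0, 67.9]
force: [0.7, 0.1, -1.2]
grip_width: 0.0917
gripper_force: 0.0
```

step_arm([
  [-10.2,33.2,0],
  [-10.2,33.2,0],
  [-10.2,33.2,0],
  [-10.2,33.2,0],
  [-10.2,33.2,0],
  [-10.2,33.2,0],
  [0,0,0],
  [0,0,0],
], twist=[0,0,0,0,0,0,0,0])

```text
time: 3.13
position: [0.4877, 0.2865, 0.1726]
orientation: [-180.0, -0.0, 67.7]
force: [-0.9, -0.2, 0.6]
grip_width: 0.0919
gripper_force: 0.0
```

```bash
cat >> h.py <<'E'
def go(x,y,z,yaw):
    s=telemetry.state(); p=s["position"]*1000; o=s["orientation"]
    tw=-((yaw-o[2]+180)%360-180); c,n=np.cos(np.radians(yaw)),np.sin(np.radians(yaw))
    dx,dy=x-p[0],y-p[1]
    print("t",round(s["time"],2),"pos",p.round(1),"rpy",o.round(2),"F",s["force"].round(1),"grip",round(s["grip_width"],4),s["gripper_force"])
    print("twist %.2f then dp %.1f %.1f %.1f"%(tw,c*dx+n*dy,n*dx-c*dy,p[2]-z))
E
python3 -c "
from h import *
go(486.9,287.8,47,67.8)
im,_=optics.get_image('wrist');cv2.imwrite('pics/w1.png',im[:,:,::-1])"
```

```text
t 3.13 pos [487.7 286.5 172.6] rpy [-1.7999e+02 -1.0000e-02  6.7680e+01] F [-0.9 -0.2  0.6] grip 0.0919 0.0
twist -0.12 then dp 0.9 -1.2 125.6
```

View pics/w1.png

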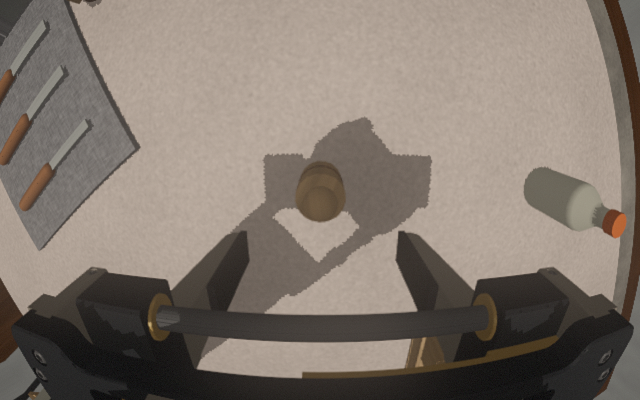

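The wrist view shows the doll at (320,192), centred between the fingertips, so I descend and grip it.

step_arm([
  [0.9,-1.2,20],
  [0,0,25],
  [0,0,25],
  [0,0,25],
  [0,0,20],
  [0,0,10.6],
  [0,0,0],
], twist=[0,0,0,0,0,0,0])

```text
time: 3.77
position: [0.4828, 0.2891, 0.0444]
orientation: [-179.8, 0.2, 68.0]
force: [0.0, -0.4, 0.1]
grip_width: 0.092
gripper_force: 0.0
```

step_arm([
  [0,0,0],
  [0,0,0],
  [0,0,0],
  [0,0,0],
  [0,0,0],
  [0,0,0],
  [0,0,0],
  [0,0,0],
], twist=[0,0,0,0,0,0,0,0], hand=1, force=25)

```text
time: 4.43
position: [0.4861, 0.2889, 0.0472]
orientation: [180.0, -0.0, 67.8]
force: [-0.4, 0.1, 0.9]
grip_width: 0.045
gripper_force: 25.0
```

step_arm([
  [0,0,-10],
  [0,0,-25],
  [0,0,-30],
  [0,0,-30],
  [0,0,-28],
  [0,0,0],
  [0,0,0],
], twist=[0,0,0,0,0,0,0])

```text
time: 5.02
position: [0.4871, 0.2893, 0.1724]
orientation: [179.8, -0.2, 67.9]
force: [-1.1, -0.4, -1.3]
grip_width: 0.0453
gripper_force: 25.0
```

```bash
python3 -c "
from h import *
go(542-.378*57,-12.7-.926*57,55,67.8)"
```

```text
t 5.02 pos [487.1 289.3 172.4] rpy [ 1.7981e+02 -1.6000e-01  6.7850e+01] F [-1.1 -0.4 -1.3] grip 0.0453 24.99901559203863
twist 0.05 then dp -315.9 164.9 117.4
```

step_arm([
  [-15,8,0],
  [-30,15.5,0],
  [-30,15.5,0],
  [-30,15.5,0],
  [-30,15.5,0],
  [-30,15.5,0],
  [-30,16,0],
  [-30,16,0],
  [-30,16,0],
  [-30,16,0],
], twist=[0,0,0,0,0,0,0,0,0,0])

```text
time: 5.85
position: [0.5154, -0.0327, 0.168]
orientation: [-179.8, 0.0, 67.8]
force: [0.9, -0.0, -0.2]
grip_width: 0.0451
gripper_force: 25.0
```

step_arm([
  [-20,10.4,0],
  [-10.9,5,0],
  [0,0,0],
  [0,0,20],
  [0,0,20],
  [0,0,20],
  [0,0,0],
  [0,0,0],
  [0,0,0],
  [0,0,0],
], twist=[0,0,0,0,0,0,0,0,0,0])

```text
time: 6.68
position: [0.5205, -0.0656, 0.1115]
orientation: [179.9, -0.0, 67.9]
force: [0.1, -0.3, 0.7]
grip_width: 0.0456
gripper_force: 25.0
```

```bash
python3 -c "
from h import *
go(542-.378*57,-12.7-.926*57,53,67.8)
im,_=optics.get_image('wrist');cv2.imwrite('pics/w2.png',im[:,:,::-1])"
```

```text
t 6.68 pos [520.5 -65.6 111.5] rpy [ 1.7986e+02 -1.0000e-02  6.7890e+01] F [ 0.1 -0.3  0.7] grip 0.0456 24.99898687005043
twist 0.09 then dp 0.1 -0.1 58.5
```

View pics/w2.png

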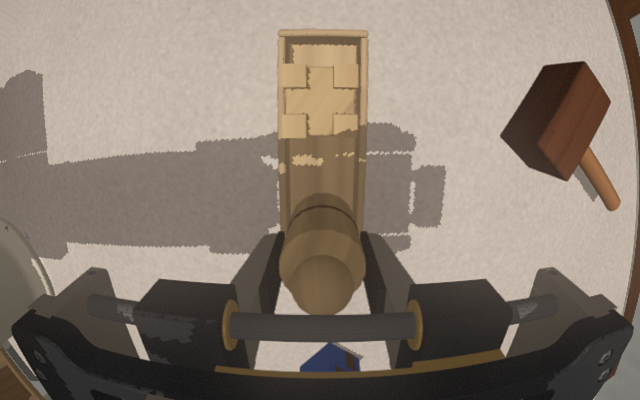

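The doll at (322,260) hangs in line with the box, whose walls are at columns 280 and 366. I lower it into place.

step_arm([
  [0,0,15],
  [0,0,15],
  [0,0,12],
  [0,0,8],
  [0,0,5],
  [0,0,3],
  [0,0,0],
  [0,0,0],
], twist=[0,0,0,0,0,0,0,0])

```text
time: 7.4
position: [0.52, -0.066, 0.0532]
orientation: [180.0, 0.0, 67.9]
force: [-3.1, 0.0, 5.4]
grip_width: 0.0453
gripper_force: 25.0
```

```bash
python3 -c "
from h import *
go(542-.378*57,-12.7-.926*57,53,67.8)"
```

```text
t 7.4 pos [520.  -66.   53.2] rpy [179.97   0.    67.86] F [-3.1  0.   5.4] grip 0.0453 25.001106094568968
twist 0.06 then dp 0.6 0.2 0.2
```

step_arm([
  [0,0,0],
  [0,0,0],
  [0,0,0],
  [0,0,0],
  [0,0,0],
  [0,0,-10],
  [0,0,-25],
  [0,0,-25],
  [0,0,-25],
  [0,0,-15],
], twist=[0,0,0,0,0,0,0,0,0,0], hand=-1)

```text
time: 8.23
position: [0.5209, -0.0663, 0.1557]
orientation: [179.7, -0.0, 67.9]
force: [0.3, -0.4, -0.4]
grip_width: 0.0916
gripper_force: 0.0
```

step_arm([
  [20,40,0],
  [0,40,0],
  [0,40,0],
  [0,40,0],
  [0,40,0],
  [0,0,0],
  [0,0,0],
], twist=[0,0,0,0,0,0,0])

```text
time: 8.82
position: [0.7098, -0.1237, 0.1503]
orientation: [-179.9, 0.0, 67.8]
force: [-0.7, -0.7, -0.4]
grip_width: 0.0921
gripper_force: 0.0
```

```bash
cat >> h.py <<'E'
def rect(p):
    c,s,a=cv2.minAreaRect((p[:,:2]*1000).astype(np.float32))
    if s[0]<s[1]: s=s[::-1];a+=90
    return np.round(c,1),np.round(s,1),round((a+90)%180-90,1),len(p)
def measure(regs):
    im,W=cloud("top"); W=W.reshape(-1,3)
    for nm,x,y,r,z0,z1 in regs:
        k=(np.hypot(W[:,0]-x,W[:,1]-y)<r)&(W[:,2]>z0)&(W[:,2]<z1)
        if k.sum()>4: print(nm,*rect(W[k]))
    return im
E
python3 -c "
from h import *
im=measure([('box',.54,-.015,.12,.034,.046),('tower',.552,.0145,.04,.075,.1),('doll head',.52,-.066,.025,.085,.12),('doll',.52,-.066,.03,.05,.12),('house',.572,-.279,.055,.02,.12)])
cv2.imwrite('pics/t2.png',cv2.resize(im[150:300,200:420,::-1],None,fx=3,fy=3))
go(551.6,14.5,55,67.8)"
```

```text
box [569.   51.7] [67.9 33.4] -21.6 110
tower [559.2  32.4] [43.   5.4] -23.7 35
house [ 571.9 -279.3] [58.6 48.3] -18.8 530
t 8.87 pos [ 709.  -123.   151.4] rpy [-179.91   -0.     67.85] F [-0.3  1.3  0.8] grip 0.0917 0.0
twist 0.05 then dp 67.8 -197.7 96.4
```

step_arm([
  [13.6,-39.5,0],
  [13.6,-39.5,0],
  [13.6,-39.5,0],
  [13.6,-39.5,0],
  [13.4,-39.7,0],
  [0,0,0],
  [0,0,10],
  [0,0,0],
  [0,0,0],
], twist=[0,0,0,0,0,0,0,0,0])

```text
time: 9.62
position: [0.5526, 0.0133, 0.1423]
orientation: [179.9, 0.0, 67.8]
force: [0.4, 0.0, 0.5]
grip_width: 0.0918
gripper_force: 0.0
```

```bash
python3 -c "
from h import *
go(551.6,14.5,55,67.8)
im,_=optics.get_image('wrist');cv2.imwrite('pics/w3.png',im[:,:,::-1])"
```

```text
t 9.62 pos [552.6  13.3 142.3] rpy [179.95   0.    67.82] F [0.4 0.  0.5] grip 0.0918 0.0
twist 0.02 then dp 0.8 -1.3 87.3
```

View pics/w3.png

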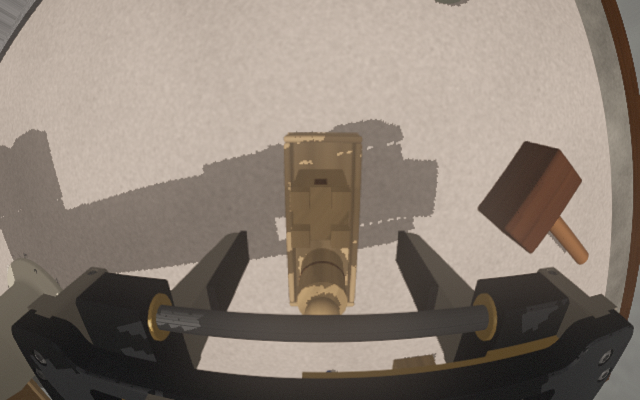

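The doll stands at the near end (322,290), and the tower is centred at (321,205). I descend, grip it and lift it slightly.

step_arm([
  [0.8,-1,20],
  [0,0,25],
  [0,0,20],
  [0,0,15],
  [0,0,7],
  [0,0,0],
  [0,0,0],
], twist=[0,0,0,0,0,0,0])

```text
time: 10.25
position: [0.5524, 0.0145, 0.0555]
orientation: [180.0, -0.0, 67.8]
force: [0.4, -0.1, -0.0]
grip_width: 0.0916
gripper_force: 0.0
```

step_arm([
  [0,0,0],
  [0,0,0],
  [0,0,0],
  [0,0,0],
  [0,0,0],
  [0,0,0],
  [0,0,0],
  [0,0,-2],
  [0,0,-2],
  [0,0,0],
], twist=[0,0,0,0,0,0,0,0,0,0], hand=1, force=20)

```text
time: 11.08
position: [0.5518, 0.015, 0.0594]
orientation: [180.0, -0.0, 67.9]
force: [0.5, 0.7, 0.1]
grip_width: 0.044
gripper_force: 20.0
```

```bash
python3 -c "
from h import *
go(542+.378*57,-12.7+.926*57,55,67.8)"
```

```text
t 11.08 pos [551.8  15.   59.4] rpy [ 1.7996e+02 -1.0000e-02  6.7850e+01] F [0.5 0.7 0.1] grip 0.044 19.999641524045728
twist 0.05 then dp 27.7 1.4 4.4
```

step_arm([
  [4,0.2,0],
  [5,0.2,0],
  [5,0.2,0],
  [5,0.2,0],
  [4,0.2,0],
  [3,0,0],
  [1.5,0,0],
  [0,0,0],
  [0,0,0],
  [0,0,0],
], twist=[0,0,0,0,0,0,0,0,0,0])

```text
time: 11.92
position: [0.5628, 0.04, 0.059]
orientation: [-180.0, 0.0, 67.8]
force: [0.1, 0.0, -0.5]
grip_width: 0.0441
gripper_force: 20.0
```

step_arm([
  [0,0,2],
  [0,0,2],
  [0,0,0.5],
  [0,0,0],
  [0,0,0],
], twist=[0,0,0,0,0])

```text
time: 12.33
position: [0.5633, 0.0399, 0.0554]
orientation: [180.0, 0.0, 67.8]
force: [-2.4, 0.3, 5.2]
grip_width: 0.0437
gripper_force: 20.0
```

step_arm([
  [0,0,0],
  [0,0,0],
  [0,0,0],
  [0,0,0],
  [0,0,0],
  [0,0,-10],
  [0,0,-25],
  [0,0,-25],
  [0,0,-25],
  [0,0,-15],
], twist=[0,0,0,0,0,0,0,0,0,0], hand=-1)

```text
time: 13.17
position: [0.5643, 0.04, 0.1584]
orientation: [179.8, -0.1, 67.9]
force: [0.3, 0.3, -0.2]
grip_width: 0.0917
gripper_force: 0.0
```

step_arm([
  [-28,12,0],
  [-28,12,0],
  [-28,12,0],
  [-28,12,0],
  [-28,12,0],
  [-28,12,0],
  [-28,12,0],
  [-28,12,0],
  [-28,12,0],
  [-28,12,0],
], twist=[0,0,0,0,0,0,0,0,0,0])

```text
time: 14.0
position: [0.5684, -0.266, 0.1554]
orientation: [180.0, 0.0, 67.8]
force: [-0.2, 0.9, 0.3]
grip_width: 0.0916
gripper_force: 0.0
```

step_arm([
  [0,0,0],
  [0,0,0],
  [0,0,0],
  [0,0,0],
  [0,0,0],
  [0,0,0],
  [0,0,0],
  [0,0,0],
  [0,0,0],
  [0,0,0],
], twist=[7,7,7,7,7,7,7,7,7,7])

```text
time: 14.83
position: [0.5686, -0.2645, 0.1553]
orientation: [180.0, -0.0, -2.5]
force: [-0.3, 0.5, -0.5]
grip_width: 0.0917
gripper_force: 0.0
```

step_arm([
  [0,0,0],
  [0,0,0],
  [0,0,0],
  [0,0,0],
  [0,0,0],
], twist=[7,7,3,0,0])

```text
time: 15.25
position: [0.5686, -0.2645, 0.1551]
orientation: [180.0, -0.0, -19.0]
force: [-0.2, 0.8, 0.3]
grip_width: 0.0918
gripper_force: 0.0
```

```bash
python3 -c "
from h import *
im=measure([('box',.54,-.015,.12,.034,.046),('tower',.563,.040,.04,.07,.1),('doll head',.52,-.066,.025,.085,.12),('doll',.52,-.066,.03,.05,.12)])
cv2.imwrite('pics/t3.png',cv2.resize(im[150:300,200:420,::-1],None,fx=3,fy=3))
go(572,-279.4,47,-19.2)"
```

```text
box [542. -13.] [173.8  67.9] 67.4 400
tower [563.1  39.4] [44.2 43.9] 68.1 338
doll head [520.  -65.9] [27.3 27.2] 46.1 120
doll [520.1 -65.4] [43.9 43.9] -89.0 277
t 15.3 pos [ 568.5 -264.5  155. ] rpy [ 1.7999e+02 -2.0000e-02 -1.9050e+01] F [ 0.7 -0.   0.1] grip 0.0919 0.0
twist 0.15 then dp 8.2 12.9 108.0
```

View pics/t3.png

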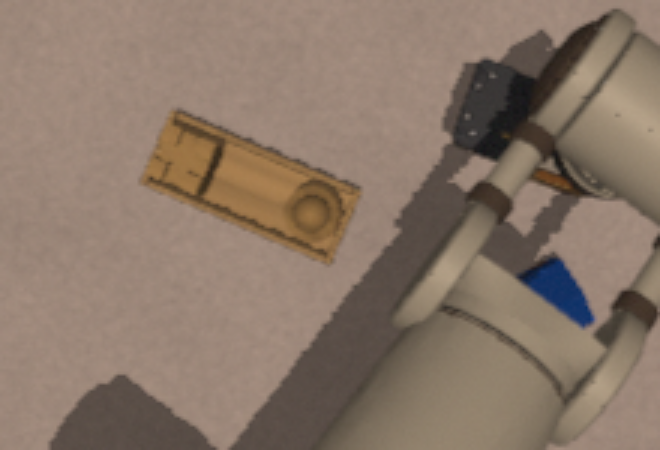

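The tower is now at the left end (185,160) and the doll at the right end (312,210), with the gap between them free. The camera and the TCP agree within 1 mm, so I fetch the house.

step_arm([
  [4,6,0],
  [4.2,6.9,0],
  [0,0,0],
  [0,0,15],
  [0,0,25],
  [0,0,25],
  [0,0,25],
  [0,0,12],
  [0,0,6],
  [0,0,0],
], twist=[0.1,0,0,0,0,0,0,0,0,0])

```text
time: 16.13
position: [0.5713, -0.279, 0.0453]
orientation: [-180.0, 0.1, -19.3]
force: [0.8, 0.3, -0.1]
grip_width: 0.0921
gripper_force: 0.0
```

step_arm([
  [0,0,0],
  [0,0,0],
  [0,0,0],
  [0,0,0],
  [0,0,0],
  [0,0,0],
  [0,0,0],
  [0,0,0],
], twist=[0,0,0,0,0,0,0,0], hand=1, force=25)

```text
time: 16.8
position: [0.5721, -0.2794, 0.0467]
orientation: [180.0, -0.0, -19.2]
force: [-0.1, 0.0, 1.4]
grip_width: 0.0478
gripper_force: 25.0
```

```bash
python3 -c "
from h import *
go(572,-279.4,47,-19.2)"
```

```text
t 16.8 pos [ 572.1 -279.4   46.7] rpy [ 1.800e+02 -2.000e-02 -1.925e+01] F [-0.1  0.   1.4] grip 0.0478 24.991436004638672
twist -0.05 then dp -0.1 0.0 -0.3
```

Gripped the house on its 48 mm sides. I lift it and turn it by -87°.

step_arm([
  [0,0,-8],
  [0,0,-20],
  [0,0,-25],
  [0,0,-25],
  [0,0,-25],
  [0,0,-17],
  [0,0,0],
  [0,0,0],
  [0,0,0],
  [0,0,0],
], twist=[0,0,0,0,0,-6,-6,-6,-6,-6])

```text
time: 17.63
position: [0.5718, -0.2792, 0.1669]
orientation: [-180.0, 0.0, 11.1]
force: [-0.3, -0.1, -0.2]
grip_width: 0.0478
gripper_force: 25.0
```

step_arm([
  [0,0,0],
  [0,0,0],
  [0,0,0],
  [0,0,0],
  [0,0,0],
  [0,0,0],
  [0,0,0],
  [0,0,0],
  [0,0,0],
  [0,0,0],
], twist=[-6,-6,-6,-6,-6,-6,-6,-6,-6,-2.9])

```text
time: 18.47
position: [0.5718, -0.2792, 0.1667]
orientation: [-180.0, -0.0, 67.9]
force: [-0.9, -0.1, -1.7]
grip_width: 0.048
gripper_force: 25.0
```

```bash
python3 -c "
from h import *
go(542,-12.9,53,67.6)"
```

```text
t 18.47 pos [ 571.8 -279.2  166.7] rpy [-179.98   -0.     67.93] F [-0.9 -0.1 -1.7] grip 0.048 24.990139603614807
twist 0.33 then dp 234.8 -129.0 113.7
```

step_arm([
  [12,-6.5,0],
  [26,-14.5,0],
  [28,-15.5,0],
  [28,-15.5,0],
  [28,-15.5,0],
  [28,-15.5,0],
  [28,-15.5,0],
  [28,-15.5,0],
  [20,-10.5,0],
  [8.8,-4.5,0],
], twist=[0.3,0,0,0,0,0,0,0,0,0])

```text
time: 19.3
position: [0.5421, -0.0093, 0.1666]
orientation: [-179.9, -0.1, 67.4]
force: [-0.0, -0.3, -0.9]
grip_width: 0.0478
gripper_force: 25.0
```

step_arm([
  [0,0,0],
  [0,0,0],
  [0,0,0],
  [0,0,0],
], twist=[0,0,0,0])

```text
time: 19.63
position: [0.5434, -0.0143, 0.1666]
orientation: [180.0, 0.0, 67.2]
force: [0.6, -0.5, -0.3]
grip_width: 0.0477
gripper_force: 25.0
```

```bash
python3 -c "
from h import *
go(542,-12.9,53,67.6)
im,_=optics.get_image('wrist');cv2.imwrite('pics/w4.png',im[:,:,::-1])
go(542,-12.9,53,67.6)"
```

```text
t 19.63 pos [543.4 -14.3 166.6] rpy [1.7998e+02 2.0000e-02 6.7240e+01] F [ 0.6 -0.5 -0.3] grip 0.0477 24.99085396528244
twist -0.36 then dp 0.7 -1.9 113.6
t 19.68 pos [543.4 -14.2 166.5] rpy [1.7999e+02 1.0000e-02 6.7240e+01] F [ 0.1  0.2 -0.9] grip 0.0476 24.990932643413544
twist -0.36 then dp 0.7 -1.8 113.5
```

View pics/w4.png

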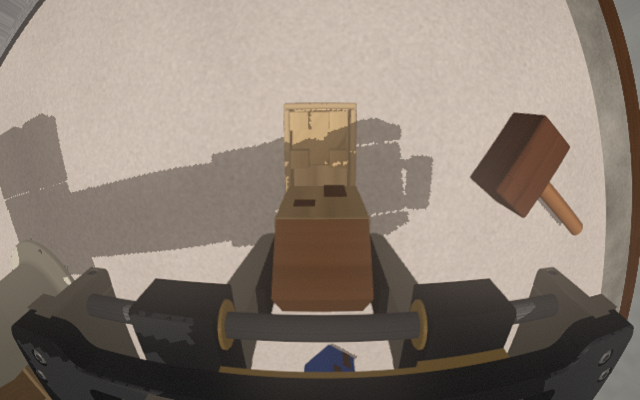

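The house at (322,245) hangs square over the gap, in line with the box walls at columns 286 and 355. I make a small correction, then lower it.

step_arm([
  [0.7,-1.8,0],
  [0,0,10],
  [0,0,10],
  [0,0,0],
  [0,0,0],
  [0,0,0],
], twist=[-0.4,0,0,0,0,0])

```text
time: 20.18
position: [0.5417, -0.0116, 0.1461]
orientation: [-180.0, 0.0, 67.7]
force: [-0.3, 0.9, -1.2]
grip_width: 0.0477
gripper_force: 25.0
```

```bash
python3 -c "
from h import *
go(542,-12.9,53,67.6)"
```

```text
t 20.18 pos [541.7 -11.6 146.1] rpy [-1.7996e+02  1.0000e-02  6.7750e+01] F [-0.3  0.9 -1.2] grip 0.0477 24.99090224504471
twist 0.15 then dp -1.1 0.8 93.1
```

step_arm([
  [-0.9,0.6,10],
  [0,0,10],
  [0,0,10],
  [0,0,10],
  [0,0,10],
  [0,0,5],
  [0,0,0],
  [0,0,0],
], twist=[0.1,0,0,0,0,0,0,0])

```text
time: 20.85
position: [0.5419, -0.0126, 0.0911]
orientation: [-180.0, 0.0, 67.7]
force: [-0.2, -0.6, -0.6]
grip_width: 0.0477
gripper_force: 25.0
```

```bash
python3 -c "
from h import *
go(542,-12.9,53,67.6)"
```

```text
t 20.85 pos [541.9 -12.6  91.1] rpy [-1.7996e+02  1.0000e-02  6.7650e+01] F [-0.2 -0.6 -0.6] grip 0.0477 24.99091923236847
twist 0.05 then dp -0.2 0.2 38.1
```

step_arm([
  [-0.2,0.2,8],
  [0,0,8],
  [0,0,8],
  [0,0,6],
  [0,0,4],
  [0,0,2.5],
  [0,0,1.5],
  [0,0,0],
  [0,0,0],
  [0,0,0],
], twist=[0,0,0,0,0,0,0,0,0,0])

```text
time: 21.68
position: [0.5425, -0.013, 0.0539]
orientation: [180.0, -0.0, 67.7]
force: [-0.0, -0.8, -1.1]
grip_width: 0.0477
gripper_force: 25.0
```

step_arm([
  [0,0,1.2],
  [0,0,0.3],
  [0,0,0],
  [0,0,0],
], twist=[0,0,0,0])

```text
time: 22.02
position: [0.5428, -0.0131, 0.0527]
orientation: [179.9, -0.0, 67.7]
force: [0.3, 0.6, 4.4]
grip_width: 0.0479
gripper_force: 25.0
```

The house is resting on the box floor. I release it, retreat and check.

step_arm([
  [0,0,0],
  [0,0,0],
  [0,0,0],
  [0,0,0],
  [0,0,0],
  [0,0,-10],
  [0,0,-25],
  [0,0,-25],
  [0,0,-25],
  [0,0,-25],
], twist=[0,0,0,0,0,0,0,0,0,0], hand=-1)

```text
time: 22.85
position: [0.5421, -0.0129, 0.1639]
orientation: [180.0, -0.0, 67.7]
force: [0.2, 0.4, 0.5]
grip_width: 0.0919
gripper_force: 0.0
```

step_arm([
  [-28,12,0],
  [-28,12,0],
  [-28,12,0],
  [-28,12,0],
  [-28,12,0],
  [-28,12,0],
  [-28,12,0],
  [-28,12,0],
  [0,0,0],
  [0,0,0],
], twist=[0,0,0,0,0,0,0,0,0,0])

```text
time: 23.68
position: [0.5457, -0.258, 0.1626]
orientation: [180.0, -0.0, 67.5]
force: [-0.3, 0.2, -0.0]
grip_width: 0.0921
gripper_force: 0.0
```

```bash
python3 -c "
from h import *
im=measure([('box',.54,-.015,.12,.034,.046),('tower',.563,.040,.032,.07,.1),('doll head',.52,-.066,.025,.085,.12),('house ridge',.542,-.013,.035,.092,.12),('house',.542,-.013,.035,.06,.12)])
W=cloud('top')[1].reshape(-1,3)
for n,x,y in(('tower',.563,.04),('house',.542,-.013),('doll',.52,-.066)):
    print(n,'top z',np.nanpercentile(W[np.hypot(W[:,0]-x,W[:,1]-y)<.02,2],95))
cv2.imwrite('pics/t4.png',cv2.resize(im[150:300,200:420,::-1],None,fx=3,fy=3))
go(572,-279.4,47,67.6)"
```

```text
box [541.9 -13.2] [173.4  67.9] 67.4 406
tower [561.3  35. ] [53.4 43.9] 67.9 351
doll head [520.  -65.9] [27.4 27.2] 45.8 120
house ridge [542.3 -13.5] [46.1 21.6] -25.8 127
house [543.8 -10.8] [63.5 47.8] 67.7 466
tower top z 0.09352616934310172
house top z 0.09986703657065171
doll top z 0.10443445950716988
t 23.78 pos [ 545.8 -255.9  162.3] rpy [-1.7999e+02 -3.0000e-02  6.7670e+01] F [-0.4  0.1  1.2] grip 0.0922 0.0
twist 0.07 then dp -11.7 33.2 115.3
```

View pics/t4.png

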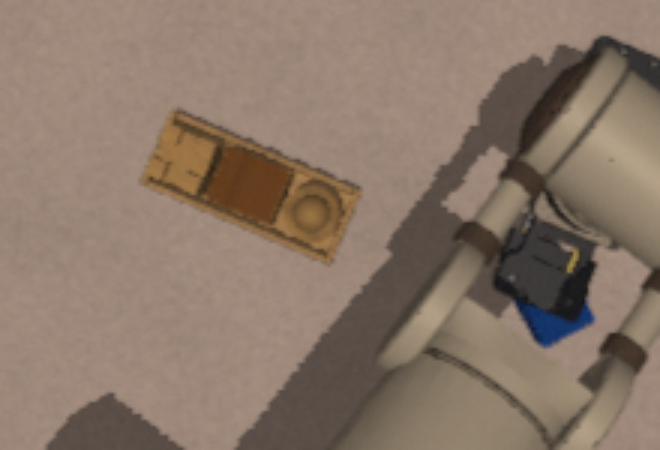

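The tower (185,160), house (248,185) and doll (312,210) stand in a row. Their tops are at 93, 100 and 104 mm, which matches all three standing on the box floor. The arm is clear.

```bash
python3 -c "
from h import *
print(job.job_done())"
```

```text
the job is handed in; nothing more can be done
None
```

I handed the job in at about 24 s: the tower, house and doll stand upright in a row on the box floor, the box has not shifted, and I didn't touch the glue, tin or mallet; no verdict came back.

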